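Find the firm line of a service box cover and pin it there

TASK

On the grey service box, press the blue cover sheet down at its free end, the end far from the hidden rail, until it gives by about a centimetre, and let it come back up. Then push fully home the one clip that stands where the sheet is firm, over the hidden rail whose square ends stick out of the box's long sides; leave the other two clips standing.

Things in the scene. Friction and masses are not known exactly. Their poses are not given: they have to be found in the camera images.
- tray: Grey open box, 320 x 140 mm, 50 mm high, fixed to the table; origin under its centre, y along its length. A hidden rail crosses it under the cover sheet, 80 mm from the middle towards +y; the rail's ends are square 30 mm aluminium stubs sticking out 30 mm from both long sides.
- sheet (a joint): Blue perforated cover sheet, 308 x 128 mm, lying level with the box's rim, its top 50 mm above the table. It rests on the hidden rail: firm over it, elsewhere it rocks about the rail against a spring of 12 N m per rad. Value in rad: 0 level, positive when the free end (far from the rail) is down, stop at 0.15.
- free_end (a point): Point on top of the sheet, on its long centre line near the free end: 195 mm from the rail, about 45 mm from the box's short wall, 65 mm from the nearest clip. About 3 N here sinks it 10 mm; it springs back.
- rail_clip_top (a point): Centre of the top of the clip over the rail. Three like black push-in clips stand on the sheet's centre line: this one in line with the stubs, the others 65 and 130 mm from it towards the free end. Round flat head, 26 mm across, 6 mm thick; its top is 14.5 to 16 mm above the sheet at the start and 6 mm above it when home (56 mm above the table).
- rail_clip (a joint): How far the clip over the rail is pushed in, in m: 0 fully standing, 0.010 fully home (head down on the sheet). It moves straight down against about 8 N of friction and stays where it is left.
- mid_clip (a joint): The same for the clip 65 mm from the rail; to be left standing.
- end_clip (a joint): The same for the clip 130 mm from the rail; to be left standing.

How it is judged:
By the outcome, as a careful person would: the job done as asked, in the order asked, and still so for the second after the job is handed in, with the robot touching nothing.
It also fails if it takes over 35 s, if anything falls off the work surface, if the arm or the gripper's body presses on something with over 40 N, if the wrist force passes 120 N, or if a joint passes its speed limit or range.

ROBOT

A 7-joint arm with a two-finger parallel gripper is mounted at the origin on the work surface. World frame = base frame: x ahead of the robot, y to its left, z up, the work surface at z = 0. Lengths are in m, angles in rad, forces in N, time in s.
With the tool pointing down it reaches from about 0.35 to 0.9 m from the base axis. Payload 7.2 kg.
Tool frame: the origin (TCP) lies at the very end of the fingers, on their centre line; the grasp point (between the pads) lies 19 mm behind it; z points along the fingers, y is the line along which they close (so a half turn about z gives the same grasp; the last joint's range is limited). The gripper opens to 88 mm and grips with 3 to 60 N. Pads are 20 mm wide; open, the fingers measure 115 mm over their backs; the gripper's body (75 mm by 178 mm) begins 61 mm behind the grasp point.
Start: joints at [-1.193, 0.411, -0.013, 1.596, 0.006, 1.134, -0.082], TCP at [0.269, 0.564, 0.223] pointing down, gripper open.
Joint ranges: [-2.95, 2.95], [-0.29, 1.99], [-1.47, 1.44], [0.14, 2.54], [-1.03, 4.17], [0.13, 1.85], [-2.86, 2.86]. Speed limits (rad/s): [2.39, 2.39, 3.01, 3.01, 3.14, 3.14, 3.14].

INTERFACE

Orientations are given as a 3x3 rotation matrix whose columns are the frame's x, y, z axes.
In Python, from workcell import get_obs, vision, ctrl gives the robot as it stands.
- The arm moves only by the tool move_arm, never from a script. Its argument "moves" is a list of rows, each a list of 3 entries, a list of its own where there are three numbers: the turn, a rotation vector about the tool's x, y, z in rad, then the shift along the tool's x, y, z in mm, then the finger opening in mm, from 0 to 87.8. A call has exactly 5 rows; each row is the pose to reach, as a shift and turn from the pose commanded when the call began, along the tool's axes at that moment; what a row does not reach only later rows make up. A row lasts 1/12 s, in which the tool goes at most 41.7 mm and 7.16 degrees, less where a joint would pass 70% of its speed; a pose out of reach is approached as far as the arm can. A call with a gripper value outside its range is refused whole. The fingers move at their own pace and stop on an object; "newtons" is the grip in N (left out, the last holds). Time passes only in rows, so rows that repeat a pose let the fingers close, or fill a call up. It gives the time, the measured TCP pose, the force, the opening and the grip force at its end, in the units of the state.
- get_obs(): the state, without advancing time (a new reading comes with each control period).
- vision.camera(name): name is "side" or "top" or "wrist"; returns (picture, depth): 420x560x3 uint8, blue, green, red; 420x560 float32, m along the optical axis (not along the pixel's ray), 0 where there is no reading.
- vision.camera_model(name): a dict with "camera_matrix" (3x3 intrinsics, pixels), "world_from_camera" (4x4, takes a point from camera to world coordinates). Camera axes: x right, y up, looking along -z (the intrinsics and any distortion apply to the point x, -y, -z); pixel columns grow to the right and rows downward; lengths in m; the calibration is good to about 2 mm. The wrist camera is an equidistant fisheye: a pixel r from the principal point sees the ray r / f radians off the axis. A picture is of the moment at which its call begins: read the wrist's pose just before it. camera_model takes no time and is no camera call; for the wrist camera it gives the pose at the moment of the call.
- ctrl.job_done(): hands the job in; it is judged then, once.
The state is a dict: "time": time; "q": joint angles; "qvel": joint speeds; "tau": joint torques, N m; "tcp_pos": TCP position; "ee_rot": TCP orientation; "contact_force": force on the tool from outside, world axes, zero at the start; "ft_torque": the same for the moment, N m; "width": opening from 0.0 (shut) to 1.0 (fully open); "grip_force": force on a finger pad.
Only numpy, scipy, OpenCV 4.12 (cv2) and the standard library are available. Lean on these libraries where they do the work, as an engineer would, in place of code of your own. Each camera call takes 0.05 s, during which the arm holds its last target. There are 200 camera calls.

## Working session

There is one attempt and no reset: what is moved stays moved. The work goes in short steps, Python scripts to look and compute and a tool call to move; the robot and the scene stay as the last step left them, time stands still between calls to the robot, and variables do not carry over. Pictures are saved under pics/ and viewed, at most 10 in all, crops included, and the job is handed in when it is done.

Besides the shell and the picture viewer there is one more tool, called after ">>>" by a JSON object that holds its "api" and its "payload". move_arm: Moves the arm, as the interface text tells. Its arguments: {"type":"object","properties":{"moves":{"type":"array","items":{"type":"array"}},"newtons":{"type":"number"}},"required":["moves"]}

```bash
mkdir -p pics
cat > h.py <<'E'
import numpy as np, cv2
from workcell import get_obs, vision, ctrl
def cam(n):
    p,d=vision.camera(n); return p,d,vision.camera_model(n)
def ray(m,u,v):
    K=np.array(m["camera_matrix"]);T=np.array(m["world_from_camera"])
    r=np.array([(u-K[0,2])/K[0,0],-(v-K[1,2])/K[1,1],-1.]); return T[:3,3],T[:3,:3]@r
def onz(m,u,v,z):
    o,r=ray(m,u,v); return o+r*(z-o[2])/r[2]
def cloud(m,d):
    h,w=d.shape; u,v=np.meshgrid(np.arange(w),np.arange(h));K=np.array(m["camera_matrix"]);T=np.array(m["world_from_camera"])
    P=np.stack([(u-K[0,2])/K[0,0]*d,-(v-K[1,2])/K[1,1]*d,-d],-1); return P@T[:3,:3].T+T[:3,3]
E
python3 - <<'E'
from h import *
s=get_obs();print(s["time"],s["tcp_pos"],np.round(s["ee_rot"],3))
for n in("top","side"):
    p,d,m=cam(n);cv2.imwrite(f"pics/{n}0.png",p);np.savez(f"{n}0.npz",p=p,d=d);print(n,np.round(m["camera_matrix"],1),np.round(m["world_from_camera"],3))
E
```

```text
0.0 [0.2693112  0.56346216 0.2218321 ] [[-0.902  0.431 -0.001]
 [ 0.431  0.902 -0.001]
 [-0.    -0.002 -1.   ]]
top [[523.9   0.  276.8]
 [  0.  523.9 206.3]
 [  0.    0.    1. ]] [[ 0.001  0.994 -0.105  0.5  ]
 [-1.    -0.001 -0.023  0.022]
 [-0.023  0.105  0.994  0.831]
 [ 0.     0.     0.     1.   ]]
side [[391.2   0.  279.5]
 [  0.  391.2 209.8]
 [  0.    0.    1. ]] [[ 0.918  0.242 -0.315  0.386]
 [-0.397  0.567 -0.721 -0.435]
 [ 0.005  0.787  0.617  0.479]
 [ 0.     0.     0.     1.   ]]
```

View pics/top0.png

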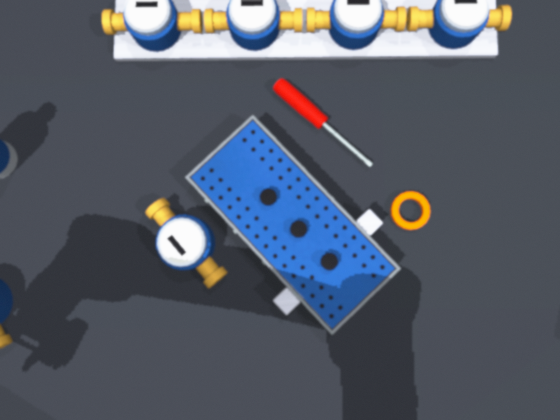

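View pics/side0.png

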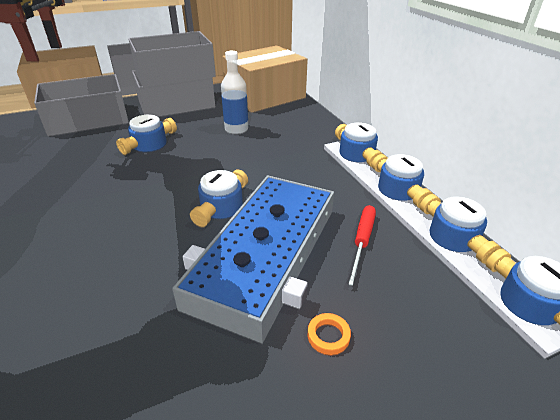

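The top view shows the clips at (268,197), (299,229) and (330,261). The stubs are at (370,222) and (287,301), with their midpoint at about (328,261), so the rail clip is the lower-right one and the free end is at the upper left.

Run:
```python
from h import *
def clips(p,n):
    m=vision.camera_model(n)
    hsv=cv2.cvtColor(p,cv2.COLOR_BGR2HSV)
    b=cv2.inRange(hsv,(100,120,50),(125,255,255))
    b=cv2.morphologyEx(b,cv2.MORPH_CLOSE,np.ones((3,3)))
    cs,_=cv2.findContours(b,cv2.RETR_EXTERNAL,cv2.CHAIN_APPROX_NONE)
    c=max(cs,key=cv2.contourArea); hull=cv2.convexHull(c)
    pts=np.array([onz(m,*q[0],.05)[:2] for q in hull],np.float32)
    r=cv2.minAreaRect(pts);print(n,"sheet",r); print(cv2.boxPoints(r))
    k=np.zeros(b.shape,np.uint8);cv2.fillPoly(k,[hull],255)
    dk=cv2.inRange(hsv,(0,0,0),(179,255,75))&k
    dk=cv2.morphologyEx(dk,cv2.MORPH_OPEN,cv2.getStructuringElement(cv2.MORPH_ELLIPSE,(7,7)))
    for q in cv2.findContours(dk,cv2.RETR_EXTERNAL,cv2.CHAIN_APPROX_NONE)[0]:
        a=cv2.contourArea(q)
        if a>60:
            (u,v),rad=cv2.minEnclosingCircle(q);print("clip",u,v,rad,a,onz(m,u,v,.065),ray(m,u,v))
for n in("top","side"):
    f=np.load(f"{n}0.npz");clips(f["p"],n)
    P=cloud(vision.camera_model(n),f["d"])
    if n=="top":
        for u,v in((268,197),(299,229),(330,261),(228,152),(183,242),(370,222),(287,301)):print(u,v,np.round(P[v,u],4))
        print("meter max z",P[200:290,145:230,2].max())
```

```text
top sheet ((0.5589197278022766, 0.01848919689655304), (0.30881619453430176, 0.1283721923828125), 43.271419525146484)
[[ 0.40249622 -0.0406158 ]
 [ 0.4904896  -0.13408549]
 [ 0.71534324  0.07759419]
 [ 0.62734985  0.17106389]]
clip 328.8214416503906 261.0 7.452059745788574 158.0 [ 0.50070753 -0.03616547  0.065     ] (array([0.49994472, 0.02178565, 0.83069733]), array([ 1.00364768e-03, -7.62473884e-02, -1.00744252e+00]))
clip 298.1590881347656 228.27272033691406 7.364618301391602 150.5 [0.54825866 0.00812787 0.065     ] (array([0.49994472, 0.02178565, 0.83069733]), array([ 0.06307029, -0.01782923, -0.99956157]))
clip 267.9444580078125 196.42591857910156 7.500662803649902 151.0 [0.59525695 0.05246141 0.065     ] (array([0.49994472, 0.02178565, 0.83069733]), array([ 0.12346646,  0.03973705, -0.99187623]))
268 197 [0.5944 0.0524 0.0648]
299 229 [0.5471 0.0069 0.0665]
330 261 [ 0.5007 -0.0377  0.0671]
228 152 [0.6652 0.1139 0.05  ]
183 242 [0.5282 0.1767 0.0654]
370 222 [ 0.5591 -0.1002  0.0425]
287 301 [0.4418 0.0246 0.0447]
meter max z 0.8306973310369246
side sheet ((0.5189071893692017, 
[... 214 characters left out ...]
077847480773926 158.5 [ 0.49884375 -0.03712545  0.065     ] (array([ 0.38576566, -0.43490533,  0.47877051]), array([ 0.19572362,  0.68850576, -0.71618349]))
clip 260.5 233.5 7.648629188537598 126.5 [0.54515886 0.00473489 0.065     ] (array([ 0.38576566, -0.43490533,  0.47877051]), array([ 0.25603683,  0.70620383, -0.66464875]))
clip 197.9778289794922 235.9950714111328 13.022461891174316 348.0 [0.45231704 0.03788985 0.065     ] (array([ 0.38576566, -0.43490533,  0.47877051]), array([ 0.1078292 ,  0.76604166, -0.67040754]))
clip 276.5 210.0 6.800835609436035 107.5 [0.59230963 0.05051542 0.065     ] (array([ 0.38576566, -0.43490533,  0.47877051]), array([ 0.30807783,  0.72404618, -0.61717378]))
```

>>> {"api": "move_arm", "payload": {"moves": [[[0,0,0],[-36,-17.4,0],0],[[0,0,0],[-72,-34.8,0],0],[[0,0,0],[-108,-52.2,0],0],[[0,0,0],[-144,-69.6,0],0],[[0,0,0],[-180,-87,0],0]], "newtons": 20}}

```text
time: 0.52
tcp_pos: [0.3951, 0.406, 0.2223]
ee_rot: [[-0.902, 0.431, -0.0], [0.431, 0.902, -0.0], [0.0, -0.001, -1.0]]
contact_force: [1.4, -0.4, -0.2]
width: 0.662
grip_force: 0.0
```

>>> {"api": "move_arm", "payload": {"moves": [[[0,0,0],[-36,-17.4,0],0],[[0,0,0],[-72,-34.8,0],0],[[0,0,0],[-108,-52.2,0],0],[[0,0,0],[-144,-69.6,0],0],[[0,0,0],[-180,-87,0],0]]}}

```text
time: 0.93
tcp_pos: [0.52, 0.2499, 0.2225]
ee_rot: [[-0.902, 0.431, -0.0], [0.431, 0.902, -0.0], [0.0, -0.0, -1.0]]
contact_force: [0.1, 1.3, 0.1]
width: 0.281
grip_force: 0.0
```

>>> {"api": "move_arm", "payload": {"moves": [[[0,0,0],[-36,-17.4,0],0],[[0,0,0],[-72,-34.8,0],0],[[0,0,0],[-108,-52.2,0],0],[[0,0,0],[-144,-69.6,0],0],[[0,0,0],[-178,-86,0],0]]}}

```text
time: 1.35
tcp_pos: [0.6437, 0.0952, 0.2223]
ee_rot: [[-0.902, 0.432, -0.0], [0.432, 0.902, -0.0], [0.0, -0.001, -1.0]]
contact_force: [0.8, 0.9, 0.3]
width: 0.008
grip_force: 0.0
```

>>> {"api": "move_arm", "payload": {"moves": [[[0,0,0],[0,0,30],0],[[0,0,0],[0,0,60],0],[[0,0,0],[0,0,90],0],[[0,0,0],[0,0,115],0],[[0,0,0],[0,0,115],0]]}}

```text
time: 1.77
tcp_pos: [0.6391, 0.0968, 0.1018]
ee_rot: [[-0.902, 0.431, -0.009], [0.431, 0.902, -0.002], [0.007, -0.006, -1.0]]
contact_force: [-0.9, 0.2, -0.5]
width: 0.002
grip_force: 0.0
```

>>> {"api": "move_arm", "payload": {"moves": [[[0,0,0],[0,0,12],0],[[0,0,0],[0,0,24],0],[[0,0,0],[0,0,36],0],[[0,0,0],[0,0,45],0],[[0,0,0],[0,0,45],0]]}}

```text
time: 2.18
tcp_pos: [0.6418, 0.0973, 0.0609]
ee_rot: [[-0.902, 0.431, -0.002], [0.431, 0.902, -0.0], [0.002, -0.001, -1.0]]
contact_force: [0.7, 0.6, -0.9]
width: 0.013
grip_force: 0.0
```

Run:
```python
from h import *
for i in range(3):
    p,d,m=cam("side");s=get_obs();print(s["time"],s["tcp_pos"],s["contact_force"])
cv2.imwrite("pics/side1.png",cv2.resize(p[130:350,150:430],None,fx=2.5,fy=2.5))
```

```text
2.2333 [0.64230773 0.09734859 0.06185136] [-0.66069039 -0.09401397  0.25181597]
2.2833 [0.64284132 0.0973812  0.06264788] [ 0.40895171 -0.18776162  0.14065812]
2.3333 [0.64319728 0.09739745 0.06315479] [ 0.01002431 -0.43424135  0.79617004]
```

View pics/side1.png

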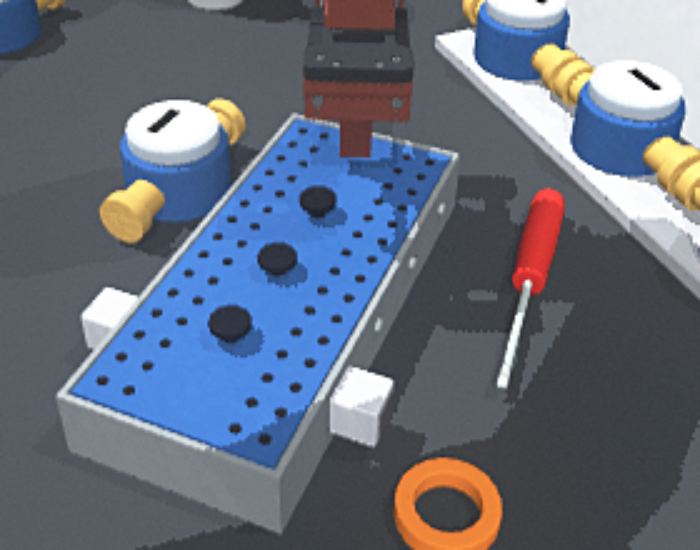

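The closed fingertips are over the sheet's centre line at the free end (crop pixel 355,155), clear of the clips and meters. Next I press.

>>> {"api": "move_arm", "payload": {"moves": [[[0,0,0],[0,0,6],0],[[0,0,0],[0,0,11],0],[[0,0,0],[0,0,15],0],[[0,0,0],[0,0,19],0],[[0,0,0],[0,0,19],0]]}}

```text
time: 2.75
tcp_pos: [0.6429, 0.0974, 0.0431]
ee_rot: [[-0.902, 0.431, 0.0], [0.431, 0.902, -0.0], [-0.0, -0.0, -1.0]]
contact_force: [-0.2, 0.5, 2.7]
width: 0.004
grip_force: 1.2
```

>>> {"api": "move_arm", "payload": {"moves": [[[0,0,0],[0,0,1],0],[[0,0,0],[0,0,2],0],[[0,0,0],[0,0,3],0],[[0,0,0],[0,0,3],0],[[0,0,0],[0,0,3],0]]}}

```text
time: 3.17
tcp_pos: [0.6429, 0.0974, 0.0408]
ee_rot: [[-0.902, 0.431, 0.0], [0.431, 0.902, 0.0], [-0.0, 0.0, -1.0]]
contact_force: [0.1, -0.8, 3.3]
width: 0.011
grip_force: 1.6
```

>>> {"api": "move_arm", "payload": {"moves": [[[0,0,0],[0,0,1],0],[[0,0,0],[0,0,1],0],[[0,0,0],[0,0,1],0],[[0,0,0],[0,0,1],0],[[0,0,0],[0,0,1],0]]}}

```text
time: 3.58
tcp_pos: [0.6428, 0.0974, 0.0397]
ee_rot: [[-0.902, 0.431, 0.0], [0.431, 0.902, 0.0], [-0.0, 0.0, -1.0]]
contact_force: [-0.3, -1.4, 5.0]
width: 0.006
grip_force: 1.8
```

Run:
```python
from h import *
p,d,m=cam("top");s=get_obs();print(s["time"],s["tcp_pos"],s["contact_force"])
P=cloud(m,d).reshape(-1,3);c=np.array([.5589,.0185]);a=np.array([.728,.685]);n=np.array([-a[1],a[0]])
q=(P[:,:2]-c)@a;r=(P[:,:2]-c)@n
for t in(-.14,-.08,-.03,.02,.09,.115,.14):
    k=(abs(q-t)<.006)&(abs(abs(r)-.045)<.012)&(P[:,2]<.07);print(t,k.sum(),np.round(np.median(P[k,2]),4))
```

```text
3.6333 [0.64286698 0.09730955 0.03968348] [-0.76126797 -0.92642442  3.76231144]
-0.14 269 0.0539
-0.08 267 0.0506
-0.03 256 0.0475
0.02 167 0.0444
0.09 57 0.0403
0.115 10 0.0389
0.14 0 nan
  return _methods._mean(a, axis=axis, dtype=dtype,
  ret = ret.dtype.type(ret / rcount)
```

The sheet gave about 10 mm at the press point and was unchanged over the rail. Now I lift and go to the rail clip.

>>> {"api": "move_arm", "payload": {"moves": [[[0,0,0],[0,0,-4],0],[[0,0,0],[0,0,-9],0],[[0,0,0],[0,0,-16],0],[[0,0,0],[0,0,-35],0],[[0,0,0],[0,0,-60],0]]}}

```text
time: 4.05
tcp_pos: [0.6411, 0.0971, 0.0986]
ee_rot: [[-0.902, 0.431, -0.004], [0.431, 0.902, -0.001], [0.003, -0.003, -1.0]]
contact_force: [-0.2, -0.0, -0.1]
width: 0.006
grip_force: 0.0
```

>>> {"api": "move_arm", "payload": {"moves": [[[0,0,0],[0,0,0],0],[[0,0,0],[13,-34,0],0],[[0,0,0],[27,-70,0],0],[[0,0,0],[41,-106,0],0],[[0,0,0],[55,-142,0],0]]}}

```text
time: 4.47
tcp_pos: [0.5302, -0.0079, 0.0996]
ee_rot: [[-0.902, 0.431, -0.0], [0.431, 0.902, -0.0], [0.0, -0.0, -1.0]]
contact_force: [0.0, -0.7, -0.1]
width: 0.008
grip_force: 0.0
```

>>> {"api": "move_arm", "payload": {"moves": [[[0,0,0],[8,-20,0],0],[[0,0,0],[15.5,-40,0],0],[[0,0,0],[15.5,-40,0],0],[[0,0,0],[15.5,-40,0],0],[[0,0,0],[15.5,-40,0],0]]}}

```text
time: 4.88
tcp_pos: [0.5014, -0.0358, 0.1]
ee_rot: [[-0.902, 0.431, 0.001], [0.431, 0.902, 0.0], [-0.001, 0.001, -1.0]]
contact_force: [0.8, 0.1, -0.1]
width: 0.008
grip_force: 0.0
```

Run:
```python
from h import *
p,d,m=cam("side");s=get_obs();print(s["time"],s["tcp_pos"],s["contact_force"],np.round(s["ee_rot"],3))
cv2.imwrite("pics/side2.png",cv2.resize(p[130:350,150:430],None,fx=2.5,fy=2.5))
p,d,m=cam("top");P=cloud(m,d).reshape(-1,3);c=np.array([.5589,.0185]);a=np.array([.728,.685]);n=np.array([-a[1],a[0]])
q=(P[:,:2]-c)@a;r=(P[:,:2]-c)@n
for t in(-.03,.02,.09,.115,.14):
    k=(abs(q-t)<.006)&(abs(abs(r)-.045)<.012)&(P[:,2]<.07);print(t,k.sum(),np.round(np.median(P[k,2]),4))
```

```text
4.9333 [ 0.50156896 -0.0355392   0.09981914] [-0.65513756  1.01211352 -1.08035939] [[-0.903  0.43   0.001]
 [ 0.43   0.903  0.   ]
 [-0.     0.001 -1.   ]]
-0.03 22 0.0497
0.02 261 0.0503
0.09 243 0.0504
0.115 250 0.0503
0.14 245 0.0503
```

View pics/side2.png

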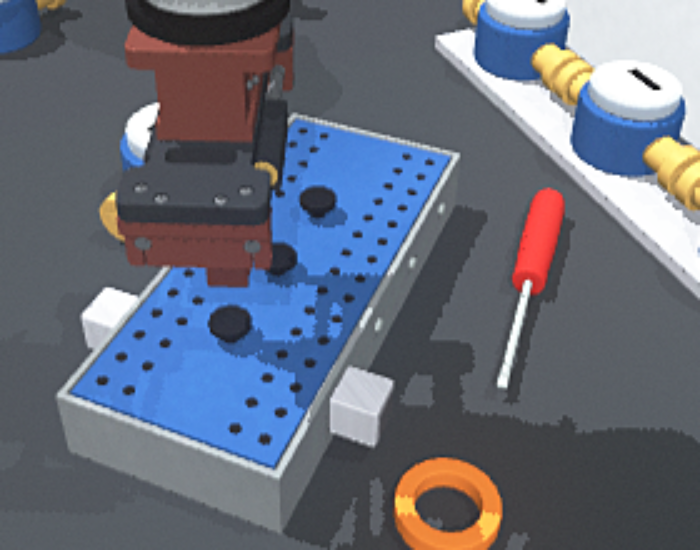

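The sheet is back level (50.3 mm), and the fingertips are above the rail clip (crop pixel 230,323). I push down in steps.

>>> {"api": "move_arm", "payload": {"moves": [[[0,0,0],[0,0,12],0],[[0,0,0],[0,0,24],0],[[0,0,0],[0,0,30],0],[[0,0,0],[0,0,31],0],[[0,0,0],[0,0,31],0]]}}

```text
time: 5.4
tcp_pos: [0.5007, -0.036, 0.0682]
ee_rot: [[-0.903, 0.43, -0.001], [0.43, 0.903, -0.0], [0.001, -0.001, -1.0]]
contact_force: [0.1, 0.4, -0.6]
width: 0.004
grip_force: 0.0
```

>>> {"api": "move_arm", "payload": {"moves": [[[0,0,0],[0,0,2],0],[[0,0,0],[0,0,4],0],[[0,0,0],[0,0,6],0],[[0,0,0],[0,0,8],0],[[0,0,0],[0,0,8],0]]}}

```text
time: 5.82
tcp_pos: [0.5014, -0.0363, 0.0613]
ee_rot: [[-0.902, 0.431, 0.001], [0.431, 0.902, 0.0], [-0.001, 0.001, -1.0]]
contact_force: [0.1, 1.0, 3.3]
width: 0.006
grip_force: 1.3
```

>>> {"api": "move_arm", "payload": {"moves": [[[0,0,0],[0,0,1],0],[[0,0,0],[0,0,2],0],[[0,0,0],[0,0,3],0],[[0,0,0],[0,0,4],0],[[0,0,0],[0,0,4],0]]}}

```text
time: 6.23
tcp_pos: [0.5014, -0.0363, 0.0575]
ee_rot: [[-0.902, 0.431, 0.002], [0.431, 0.902, 0.0], [-0.001, 0.001, -1.0]]
contact_force: [-0.7, 1.1, 5.0]
width: 0.004
grip_force: 2.7
```

>>> {"api": "move_arm", "payload": {"moves": [[[0,0,0],[0,0,0.7],0],[[0,0,0],[0,0,1.4],0],[[0,0,0],[0,0,2.1],0],[[0,0,0],[0,0,2.8],0],[[0,0,0],[0,0,2.8],0]]}}

```text
time: 6.65
tcp_pos: [0.5015, -0.0363, 0.0561]
ee_rot: [[-0.902, 0.431, 0.002], [0.431, 0.902, 0.001], [-0.001, 0.002, -1.0]]
contact_force: [-7.1, 0.4, 23.9]
width: 0.006
grip_force: 12.0
```

It stopped hard at z = 56 mm with 24 N, so the clip is home. I retreat and check.

>>> {"api": "move_arm", "payload": {"moves": [[[0,0,0],[0,0,-3],0],[[0,0,0],[0,0,-15],0],[[0,0,0],[0,0,-50],0],[[0,0,0],[0,0,-85],0],[[0,0,0],[0,0,-120],0]]}}

```text
time: 7.07
tcp_pos: [0.5003, -0.0366, 0.1753]
ee_rot: [[-0.902, 0.431, -0.001], [0.431, 0.902, -0.0], [0.0, -0.0, -1.0]]
contact_force: [-0.0, 0.5, 0.1]
width: 0.006
grip_force: 0.0
```

>>> {"api": "move_arm", "payload": {"moves": [[[0,0,0],[30,25,0],0],[[0,0,0],[60,50,0],0],[[0,0,0],[90,75,0],0],[[0,0,0],[110,100,0],0],[[0,0,0],[110,100,0],0]]}}

```text
time: 7.48
tcp_pos: [0.4429, 0.1074, 0.1744]
ee_rot: [[-0.905, 0.424, 0.001], [0.424, 0.905, 0.003], [0.001, 0.003, -1.0]]
contact_force: [-0.1, 0.8, 0.1]
width: 0.006
grip_force: 0.0
```

Run:
```python
from h import *
p,d,m=cam("side");s=get_obs();print(s["time"],s["tcp_pos"],s["contact_force"])
cv2.imwrite("pics/side3.png",cv2.resize(p[130:350,150:430],None,fx=2.5,fy=2.5))
for n in("top","side"):
    p,d,m=cam(n);P=cloud(m,d).reshape(-1,3)
    for x,y in((.5007,-.0365),(.548,.008),(.595,.0525),(.6426,.0973)):
        k=np.hypot(P[:,0]-x,P[:,1]-y)<.007;k&=P[:,2]<.09
        print(n,k.sum(),np.round(np.median(P[k,2]),4) if k.any() else None)
```

```text
7.5333 [0.44391694 0.10435496 0.17430445] [ 0.87766768 -0.91514477 -0.00485965]
top 71 0.056
top 73 0.0648
top 71 0.066
top 65 0.05
side 48 0.0558
side 59 0.064
side 56 0.0645
side 28 0.0497
```

View pics/side3.png

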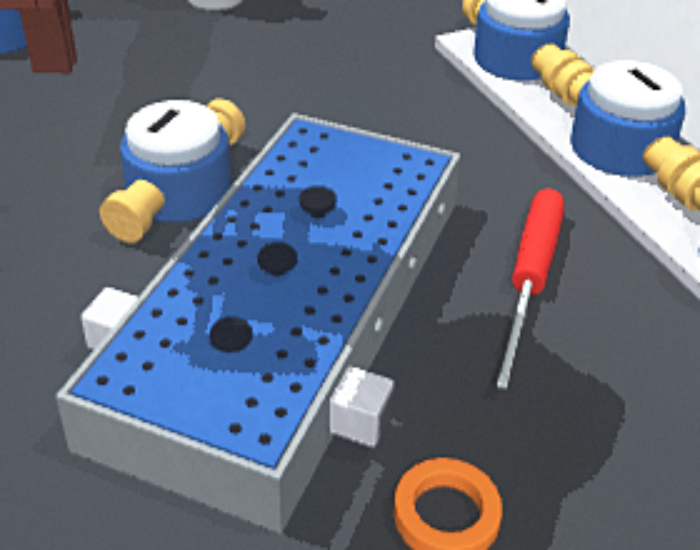

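The rail clip (crop pixel 231,334) sits flush at 56 mm. The other two, at (277,258) and (318,200), still stand at about 65 mm, and the sheet is level with the arm clear.

```bash
python3 -c "
from h import *
print(ctrl.job_done())"
```

```text
the job is handed in; nothing more can be done
None
```

I pressed the sheet's free end down about 10 mm and it came back level, then pushed the rail clip fully home (top at 56 mm). The other two clips are still standing, and the job is handed in.

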